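Load a plaster roll under the spring-closed cover of its dust box

TASK

Put the plaster roll away in its low dust box using fingertips only: with one finger push the lever aside to hold the spring-closed swivel cover open, and while it is held push the roll in along the floor with the other finger, right home to the back wall. Then draw the fingers back and let the cover swing fully shut behind the roll. Never grip or lift the roll, do not let the cover touch it or use it to force the cover, and leave the timer, carton and marker where they are.

Things in the scene. Friction and masses are not known exactly. Their poses are not given: they have to be found in the camera images.
- roll_box: Low grey dust box, fixed, all under 45 mm high. Origin: table level, middle of its mouth; x points inward (the way the roll goes), y left when looking inward. Floor top 3 mm up, from x = -105 to 112, y = -44 to 45 mm. A right wall starts at x = -3, a left one at x = 41 (inner faces at y = -39.5 and 40.5); a fixed roof covers x = 41 to 94, underside 27 mm up.
- rails (a point): Middle of the open apron before the mouth (box frame x = -50, y = 0), on its floor. Two guide rails 76 mm apart inside, tops 13 mm above the table: left from x = -72 to 25 (y = 38 to 41), right from x = -72 to -17 (y = -41 to -38). From x = -105 to -72 the floor has no rails.
- home (a point): Where the roll's centre (half-way up) is when it touches the back wall: x = 55.5, y = 0 mm in the box's frame, 12.5 mm above the table. The back wall's inner face is at x = 90.
- cover (a joint): Swivel cover on the upright pivot: 0 = shut, grows as it opens, stop at 1.1 rad. Opening turns lever and cover clockwise seen from above: the cover swings away to the left of the mouth, the lever in towards the right rail. A spring always shuts it: 0.09 N m when shut, 0.23 N m at 0.9 rad. The mouth is clear for the roll from 0.84 rad on.
- lip (a point): Middle of the cover's curved front lip (4 mm thick, outer radius 118 mm about the pivot, 6 to 32 mm above the table), under the edge of the white fan-shaped plate (31 to 34 mm up). Shut, it bars the mouth: box x = -12 at the right rail, 0 at y = 0, 31 at the left rail. It only moves along its own circle. A finger still in the mouth is in its way.
- pivot (a point): The cover's upright pivot axis, 35 mm above the table, at x = 105, y = -50 mm in the box's frame (right rear of the box).
- lever_end (a point): End knob (12 mm wide) of the straight steel lever, 8 mm wide, 30 to 40 mm above the table, one piece with the cover, 195 mm from pivot to here. Shut, it points 0.908 rad to the right of the box's -x; at joint 0.908 it lies parallel to box x at y = -50 mm, outside the right rail. Push its outer (right, rear) side towards the rail; a finger may slide along it while holding.
- roll_center (a point): Centre, half-way up, of the loose cream plaster roll (ring 69 mm outside diameter, 19 mm high, about 30 g), lying flat on the apron between the rails, in front of the shut cover. It slides easily: box and roll are smooth.
- timer: Bystander: flat white digital timer 60 x 64 x 18 mm, left of the apron; origin at the centre of its underside.
- carton: Bystander: small carton 46 x 85 x 60 mm, left of the box; origin at the centre of its underside.
- marker: Bystander: black marker 138 mm long, 12 mm high, lying on the table to the left; origin at the centre of its underside.
There are look-alikes about, which are no part of the job. What is shaped like the part that bears roll_center but blue or turquoise is not meant.

How it is judged:
By the outcome, as a careful person would: the job done as asked, in the order asked, and still so for the second after the job is handed in, with the robot touching nothing.
It also fails if it takes over 61 s, if anything falls off the work surface, if the arm or the gripper's body presses on something with over 40 N, if the wrist force passes 120 N, or if a joint passes its speed limit or range.

ROBOT

A 6-joint arm with a two-finger parallel gripper is mounted at the origin on a cart in front of the work surface, level with it; the furniture and walls round the work are solid. World frame = base frame: x ahead of the robot, y to its left, z up, the work surface at z = 0. Lengths are in m, angles in rad, forces in N, time in s.
With the tool pointing down it reaches from about 0.275 to 0.775 m from the base axis. Payload 14.6 kg.
Tool frame: the origin (TCP) lies on the mounting face of the last link; the fingertips stand robot.finger_overhang ahead of it and the grasp point (between the pads) lies 155 mm ahead of it (robot.finger_overhang is the distance from the TCP to the fingertips, in m); z points along the fingers, x is the direction in which the jaws open and shut, and the axes are right-handed (so a half turn about z gives the same grasp; the last joint's range is limited). The gripper opens to 85 mm and grips with 20 to 120 N. Pads are 22 mm wide; open, the fingers measure 114 mm over their backs; the gripper's body (76 mm by 85 mm) begins 54 mm behind the grasp point. The pads swing forward as they close: fully open they stand 13 mm farther back than shut.
Start: joints at [-1.449, 0.263, -0.048, 1.259, 0, 1.415], TCP at [0.143, -0.505, 0.405] pointing down, gripper open.
Joint ranges: [-2.65, 2.65], [-0.89, 1.7], [-1.18, 1.37], [-2.13, 2.11], [-1.35, 1.29], [-3.14, 3.14]. Speed limits (rad/s): [1.89, 1.89, 2.57, 2.79, 3.14, 3.14].

INTERFACE

Orientations are given as a unit quaternion [x, y, z, w].
In Python, from workcell import robot, cams, workorder gives the robot as it stands. Calls block until the motion is done:
- robot.reach(position, orientation): joint-space move of the TCP to a pose.
- robot.movel(position, vel=0.15, rot=None, f_stop=None): straight line of the TCP; rot=None keeps the orientation; vel is the mean speed in m/s. With f_stop (N) it stops when the force on the tool has changed by that much, and returns True; else False.
- robot.move_j(angles): joint-space move.
- robot.set_gripper(opening, squeeze=None): opening from 0.0 (shut) to 1.0 (fully open); squeeze is the grip in N (None keeps the last); returns when the fingers have stopped.
- robot.hold(seconds).
- robot.inverse_kinematics(position, orientation): joint angles nearest the present ones, or None.
- cams.get_image(name): name is "side" or "top" or "wrist"; returns (picture, depth): 480x640x3 uint8, red, green, blue; 480x640 float32, m along the optical axis (not along the pixel's ray), 0 where there is no reading.
- cams.get_calibration(name): a dict with "vfov" (degrees; the focal length in pixels is half the picture's height over the tangent of half this angle, whatever the lens; pixels are square), "cx", "cy" (the principal point, pixels), "k1" (the pictures are not rectified: a ray, as slopes to the right and down, at radius r is drawn at 1 + k1 r^2 times it, then the intrinsics apply), "R" (3x3) and "t" (3): a world point X has camera coordinates R X + t; the wrist camera has in their place "tool_from_camera" (4x4, takes a point from camera to tool coordinates, whose origin is the TCP and whose axes are the tool frame's). Camera axes: x right, y down, z forward; pixel columns grow to the right and rows downward; lengths in m; the calibration is good to about 2 mm. A picture is of the moment at which its call begins: read the wrist's pose just before it. get_calibration takes no time and is no camera call.
A pose or a line that the arm cannot do raises robot.MotionError and nothing moves.
- workorder.close_job(): hands the job in, once; it reports no verdict.
Readings, each from a call of its own:
- robot.get_time_s(): time.
- robot.get_joint_positions(): joint angles.
- robot.get_joint_vel(): joint speeds.
- robot.get_joint_torque(): joint torques, N m.
- robot.get_eef_pos(): TCP position.
- robot.get_eef_rot(): TCP orientation.
- robot.get_wrist_force(): force on the tool from outside, world axes, zero at the start.
- robot.get_ft_torque(): the same for the moment, N m.
- robot.get_width(): opening from 0.0 (shut) to 1.0 (fully open).
Only numpy, scipy, OpenCV 4.12 (cv2) and the standard library are available. Lean on these libraries where they do the work, as an engineer would, in place of code of your own. Each camera call takes 0.05 s, during which the arm holds its last target.

## Working session

There is one attempt and no reset: what is moved stays moved. The work goes in short steps, each a Python script; the robot and the scene stay as the last script left them, time stands still between calls to the robot, and variables do not carry over. Pictures are saved under pics/ and viewed, and the job is handed in when it is done.

```bash
ls; mkdir -p pics; python3 - <<'E'
from workcell import robot, cams
import cv2, numpy as np
for n in ["top","side","wrist"]:
    im,d=cams.get_image(n); cv2.imwrite(f"pics/{n}0.png",im[:,:,::-1]); np.save(f"pics/{n}0d.npy",d); np.save(f"pics/{n}0.npy",im)
    c=cams.get_calibration(n); print(n,c)
print(robot.finger_overhang,robot.get_time_s(),robot.get_eef_rot(),robot.get_width())
E
```

```text
pics
top {'vfov': 45.782841264374525, 'cx': 320.11361669194116, 'cy': 247.20397113837691, 'k1': -0.09982285129933618, 'R': array([[-0.02213739, -0.99948085,  0.02340847],
       [-0.98686907,  0.01809893, -0.16050503],
       [ 0.15999804, -0.02665426, -0.98675741]]), 't': array([-0.18470107,  0.57694966,  1.08551767])}
side {'vfov': 46.5265839022138, 'cx': 318.7159287374066, 'cy': 233.53344995431274, 'k1': -0.17580693133282302, 'R': array([[ 0.95908738, -0.28267271, -0.01573335],
       [-0.15527955, -0.47875636, -0.86410683],
       [ 0.23672697,  0.83119702, -0.50306247]]), 't': array([-0.61557734,  0.06501382,  0.99929609])}
wrist {'vfov': 63.57752801071298, 'cx': 320.62178502904897, 'cy': 240.201859695714, 'k1': -0.05803141899435008, 'tool_from_camera': array([[ 9.99999789e-01, -6.46361820e-04,  6.20763637e-05,
        -6.25517862e-04],
       [ 5.98692594e-04,  9.54797992e-01,  2.97254835e-01,
        -7.51312638e-02],
       [-2.51404563e-04, -2.97254735e-01,  9.54798177e-01,
         3.12270456e-02],
       [ 0.00000000e+00,  0.00000000e+00,  0.00000000e+00,
         1.00000000e+00]])}
0.1734 0.15 [ 7.97914448e-01 -6.02770590e-01 -2.71565616e-04 -2.76797936e-04] 1.0032682332971252
```

View pics/top0.png

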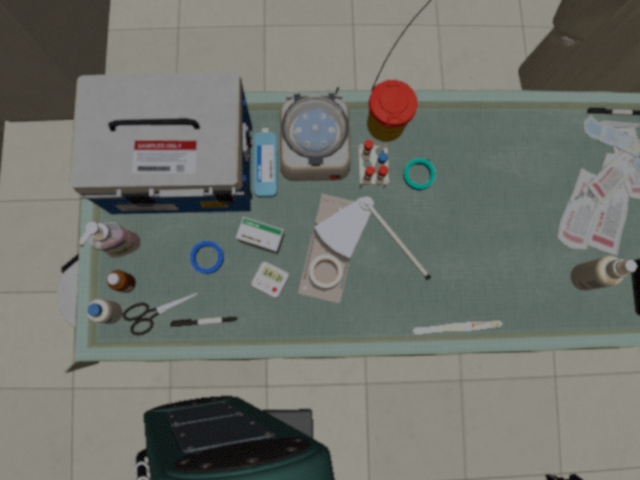

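View pics/side0.png

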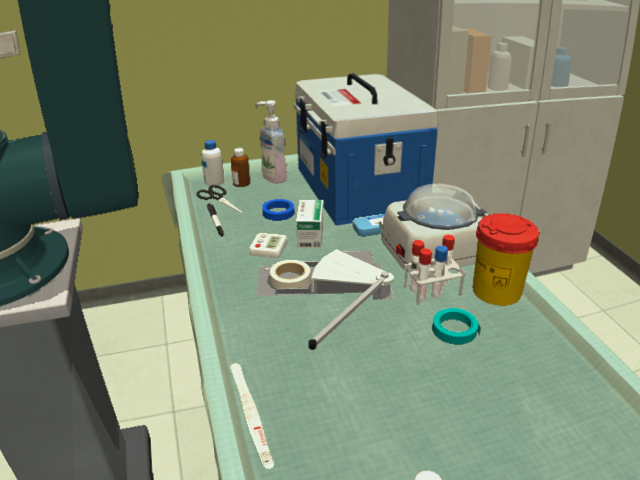

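Ring candidates in the top view are the cream ring at (326,271), the blue ring at (207,257) and the turquoise ring at (420,174). I choose the cream one, which lies on the grey apron in front of the white fan cover. Next is a close crop to check that and to measure.

```bash
cat > h.py <<'E'
import numpy as np, cv2
def K(c):
    f=240/np.tan(np.radians(c["vfov"]/2)); return np.array([[f,0,c["cx"]],[0,f,c["cy"]],[0,0,1.]])
def RT(c,tcp=None,rot=None):
    if "R" in c: return c["R"],c["t"]
    from scipy.spatial.transform import Rotation as Ro
    T=np.eye(4);T[:3,:3]=Ro.from_quat(rot).as_matrix();T[:3,3]=tcp
    M=np.linalg.inv(T@c["tool_from_camera"]); return M[:3,:3],M[:3,3]
def px2w(c,uv,z,RTp=None):
    R,t=RTp or RT(c)
    uv=np.array(uv,float).reshape(-1,1,2)
    n=cv2.undistortPoints(uv,K(c),np.array([c["k1"],0,0,0.])).reshape(-1,2)
    ray=np.c_[n,np.ones(len(n))]@R; o=-R.T@t
    z=np.broadcast_to(z,len(n)); s=(z-o[2])/ray[:,2]
    return o+ray*s[:,None]
def w2px(c,P,RTp=None):
    R,t=RTp or RT(c)
    return cv2.projectPoints(np.array(P,float).reshape(-1,1,3),cv2.Rodrigues(R)[0],np.array(t,float),K(c),np.array([c["k1"],0,0,0.]))[0].reshape(-1,2)
E
python3 - <<'E'
from workcell import cams
from h import *
im=np.load("pics/top0.npy")[:,:,::-1]
cv2.imwrite("pics/crop0.png",cv2.resize(im[180:310,230:440],None,fx=3.8,fy=3.8,interpolation=cv2.INTER_CUBIC))
c=cams.get_calibration("top")
print(px2w(c,[[367,204],[428,276],[326,271]],[.037,.035,.0125]).round(4))
E
```

```text
[[ 0.6629 -0.2947  0.037 ]
 [ 0.5124 -0.4134  0.035 ]
 [ 0.5294 -0.2083  0.0125]]
```

View pics/crop0.png

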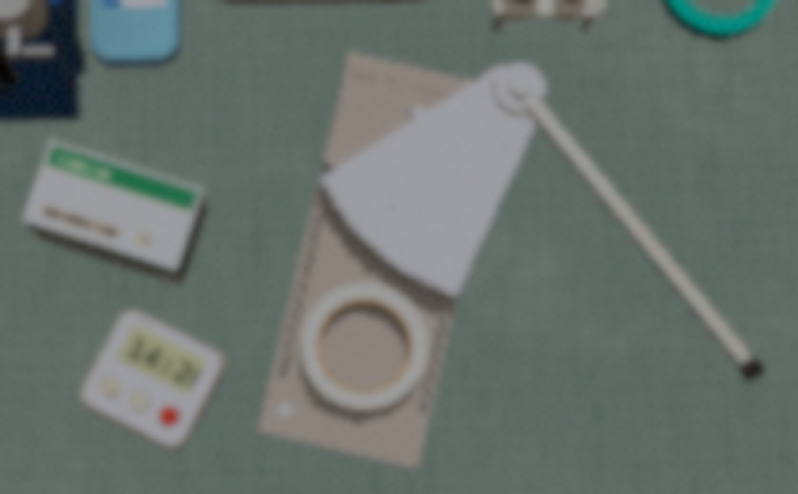

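The crop confirms the cream ring between the rails on the grey apron. Pivot and lever give a box yaw of about -13.7°. I'll take a closer look with the wrist camera to refine this.

```bash
cat >> h.py <<'E'
from scipy.spatial.transform import Rotation as Ro
def quat(yaw): # tool z down, tool x at world yaw
    x=np.array([np.cos(yaw),np.sin(yaw),0]);z=np.array([0,0,-1.]);y=np.cross(z,x)
    return Ro.from_matrix(np.c_[x,y,z]).as_quat()
E
python3 - <<'E'
from workcell import robot, cams
from h import *
q=quat(np.radians(-77)); 
robot.reach([0.54,-0.28,0.36],q)
p,r=robot.get_eef_pos(),robot.get_eef_rot()
im,d=cams.get_image("wrist"); cv2.imwrite("pics/w1.png",im[:,:,::-1]); np.savez("pics/w1.npz",im=im,d=d,p=p,r=r)
print(robot.get_time_s(),p)
c=cams.get_calibration("wrist");rt=RT(c,p,r)
B0=np.array([.6629,-.2947])
E
```

```text
1.875 [ 0.53949905 -0.28078304  0.36015453]
```

View pics/w1.png

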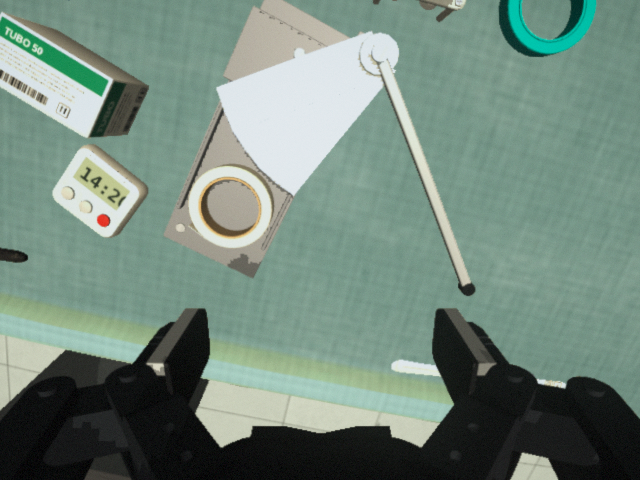

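```bash
python3 - <<'E'
from workcell import cams
from h import *
d=np.load("pics/w1.npz"); im=d["im"]; c=cams.get_calibration("wrist");rt=RT(c,d["p"],d["r"])
P=px2w(c,[[379,54],[467,289],[165,234],[250,277],[231,207]],[.037,.035,.003,.003,.0205],rt)
print(P.round(4)); 
B=np.array([[105,-50],[105-195*np.cos(.908),-50-195*np.sin(.908)],[-105,45],[-105,-44]])/1000
A=B-B.mean(0);W=P[:4,:2]-P[:4,:2].mean(0)
yaw=np.arctan2((A[:,0]*W[:,1]-A[:,1]*W[:,0]).sum(),(A*W).sum())
R=np.array([[np.cos(yaw),-np.sin(yaw)],[np.sin(yaw),np.cos(yaw)]])
o=P[:4,:2].mean(0)-R@B.mean(0)
print(yaw,np.degrees(yaw),o,"res mm",((P[:4,:2]-o-B@R.T)*1000).round(1))
print("roll box",(P[4,:2]-o)@R*1000)
# overlay
v=im[:,:,::-1].copy()
def dr(bx,z,col):
    X=np.c_[np.array(bx)/1000@R.T+o,np.full(len(bx),z)]
    u=w2px(c,X,rt); cv2.polylines(v,[np.round(u*8).astype(int)],False,col,1,cv2.LINE_AA,3)
dr([[-105,45],[-105,-44],[112,-44],[112,45],[-105,45]],.003,(0,0,255))
dr([[-72,38],[25,38]],.013,(255,0,0));dr([[-72,-38],[-17,-38]],.013,(255,0,0))
t=np.linspace(0,6.3,60);rb=(P[4,:2]-o)@R*1000
dr(np.c_[rb[0]+34.5*np.cos(t),rb[1]+34.5*np.sin(t)],.022,(0,160,0))
pv=np.array([105,-50]);dirv=-np.array([np.cos(.908),np.sin(.908)])
dr([pv,pv+195*dirv],.04,(0,0,255))
a=np.linspace(.06,-.75,30);dr(np.c_[105-118*np.cos(a),-50-118*np.sin(a)],.034,(255,0,255))
v=v[0:310,140:500];cv2.imwrite("pics/ov1.png",cv2.resize(v,None,fx=1.9,fy=1.9,interpolation=cv2.INTER_CUBIC))
E
```

```text
[[ 0.6654 -0.2931  0.037 ]
 [ 0.5091 -0.4128  0.035 ]
 [ 0.4886 -0.1507  0.003 ]
 [ 0.4651 -0.2314  0.003 ]
 [ 0.5303 -0.2075  0.0205]]
-0.26507515158770395 -15.18768743976596 [ 0.57754011 -0.21888115] res mm [[-0.4  1.5]
 [-0.6 -1.2]
 [ 0.6 -2.7]
 [ 0.5  2.4]]
roll box [-48.549572    -1.34873457]
```

View pics/ov1.png

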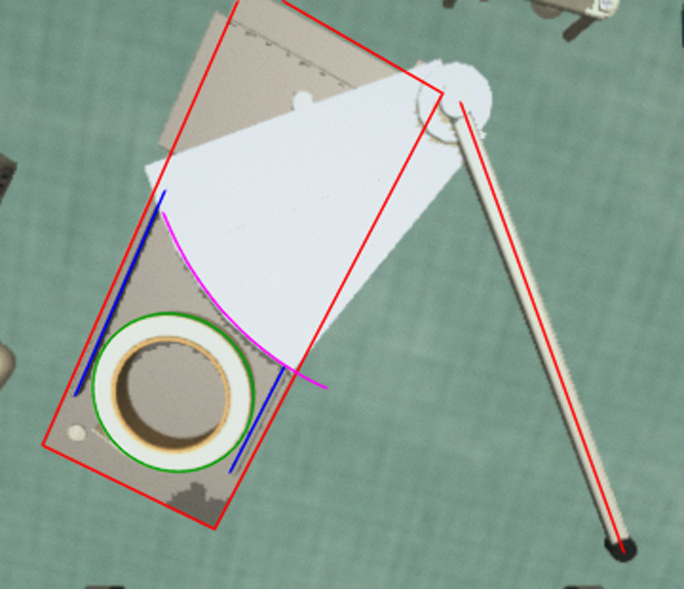

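```bash
python3 - <<'E'
from h import *
im=np.load("pics/w1.npz")["im"][:,:,::-1]
def cr(x,y,s=32): return cv2.resize(im[y-s:y+s,x-s:x+s],(390,290) if 0 else (290,290),interpolation=cv2.INTER_CUBIC)
def lab(x,y):
    a=cr(x,y).copy()
    for k in range(8): cv2.putText(a,str(x-32+8*k),(int(k*36.25),10),0,.32,(0,0,255),1); cv2.line(a,(int(k*36.25),12),(int(k*36.25),18),(0,0,255)); cv2.putText(a,str(y-32+8*k),(0,int(k*36.25)+14),0,.32,(0,0,255),1)
    return a
t=np.hstack([lab(165,234),lab(250,270)]);b=np.hstack([lab(379,54),lab(467,289)])
cv2.imwrite("pics/z1.png",np.vstack([t,b]))
E
```

```text
(no output)
```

View pics/z1.png

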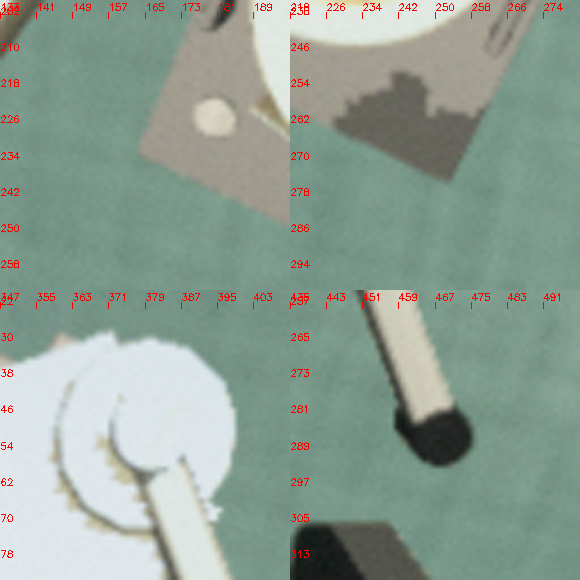

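```bash
python3 - <<'E'
from workcell import cams
from h import *
d=np.load("pics/w1.npz"); im=d["im"]; D=d["d"]; c=cams.get_calibration("wrist");rt=RT(c,d["p"],d["r"])
def pt(u,v):
    z=np.median(D[v-1:v+2,u-1:u+2]); n=cv2.undistortPoints(np.array([[[u,v]]],float),K(c),np.array([c["k1"],0,0,0.]))[0,0]
    return rt[0].T@(np.array([n[0]*z,n[1]*z,z])-rt[1])
for uv in [(383,50),(360,60),(300,110),(430,190),(464,284),(467,289),(180,230),(220,120),(230,165),(500,200)]: print(uv,(pt(*uv)*1000).round(1))
def fit(px,zs,B,w):
    P=px2w(c,px,zs,rt)[:,:2];B=np.array(B)/1000;w=np.array(w)[:,None]/np.sum(w)
    A=B-(w*B).sum(0);W=P-(w*P).sum(0)
    yaw=np.arctan2((w[:,0]*(A[:,0]*W[:,1]-A[:,1]*W[:,0])).sum(),(w*A*W).sum())
    R=np.array([[np.cos(yaw),-np.sin(yaw)],[np.sin(yaw),np.cos(yaw)]]);o=(w*P).sum(0)-R@(w*B).sum(0)
    print(np.degrees(yaw),yaw,o,((P-o-B@R.T)@R*1000).round(1).tolist());return R,o
le=[105-195*np.cos(.908),-50-195*np.sin(.908)]
R,o=fit([[383,49.6],[467.7,287.5],[163.2,235.8],[253.8,278]],[.043,.04,.003,.003],[[105,-50],le,[-105,45],[-105,-44]],[1,1,1,1])
rp=px2w(c,[[231,207]],.0205,rt)[0,:2]
# roll ellipse by threshold: bright cream
hsv=cv2.cvtColor(im,cv2.COLOR_RGB2HSV);m=((hsv[:,:,2]>205)).astype(np.uint8);m[:,275:]=0;m[:160]=0;m[250:]=0;m[:,:186]=0
cn=max(cv2.findContours(m,0,1)[0],key=cv2.contourArea);e=cv2.fitEllipse(cv2.convexHull(cn));print(e)
print("roll box",((px2w(c,[e[0]],.022,rt)[0,:2]-o)@R*1000))
E
```

```text
(383, 50) [ 667.1 -294.4   44.3]
(360, 60) [ 658.8 -281.3   35.5]
(300, 110) [ 616.3 -247.3   33.8]
(430, 190) [ 582.1 -355.4   39.8]
(464, 284) [ 514.6 -406.2   40.1]
(467, 289) [ 511.1 -409.9   40.7]
(180, 230) [ 495.5 -163.6    3.6]
(220, 120) [ 595.  -184.1    3.7]
(230, 165) [ 563.2 -200.7   17.4]
(500, 200) [ 583.8 -429.6    2.5]
-14.538237252376826 -0.2537401074900694 [ 0.57773498 -0.21862763] [[1.1, -0.8], [-0.3, 1.7], [-0.7, -0.7], [-0.1, -0.1]]
((229.46710205078125, 206.6456298828125), (79.03325653076172, 84.68816375732422), 128.77960205078125)
roll box [-4.85356803e+01 -2.61235521e-02]
```

Refined pose: yaw -14.54°, origin (0.5777, -0.2186), residuals ≤1.7 mm, roll at box (-48.5, 0). Next I'll straddle the shut lever and touch down on bare table to find the true fingertip height.

```bash
cat >> h.py <<'E'
YAW=-0.25374; O=np.array([.57773,-.21863]); PIV=np.array([105.,-50.]); TH=np.radians(20.); OPN=53/85; W=53.
def rot2(a): return np.array([[np.cos(a),-np.sin(a)],[np.sin(a),np.cos(a)]])
XH=np.array([np.sin(TH),-np.cos(TH)]); YH=np.array([-np.cos(TH),-np.sin(TH)])
def pose(ax,ay,z,phi=.908):
    """TCP pose with A's inner front corner at box (ax,ay) mm in lever frame (box frame at phi=.908), rotated back about pivot"""
    C=np.array([ax,ay])-W/2*XH+11*YH
    a=.908-phi
    Cb=PIV+rot2(a)@(C-PIV)
    w=O+rot2(YAW)@Cb/1000
    return [w[0],w[1],z], quat(YAW-np.pi/2+TH+a)
def tobox(p): return (np.asarray(p)[...,:2]-O)@rot2(YAW)*1000
E
python3 - <<'E'
from workcell import robot, cams
from h import *
print(robot.get_time_s())
robot.set_gripper(OPN); print("w",robot.get_width())
p,q=pose(-78,-66,.25,0); robot.reach(p,q)
print(robot.get_eef_pos(),robot.get_joint_positions(),robot.get_time_s())
p0,r0=robot.get_eef_pos(),robot.get_eef_rot()
im,d=cams.get_image("wrist"); cv2.imwrite("pics/w2.png",im[:,:,::-1]);np.savez("pics/w2.npz",im=im,d=d,p=p0,r=r0)
E
```

```text
1.875
w 0.6264706956212973
[ 0.50332752 -0.41223026  0.25045458] [-8.11386872e-01  5.52102186e-01 -6.20722612e-03  1.01208758e+00
  1.50398870e-04  1.32830132e+00] 3.225
```

View pics/w2.png

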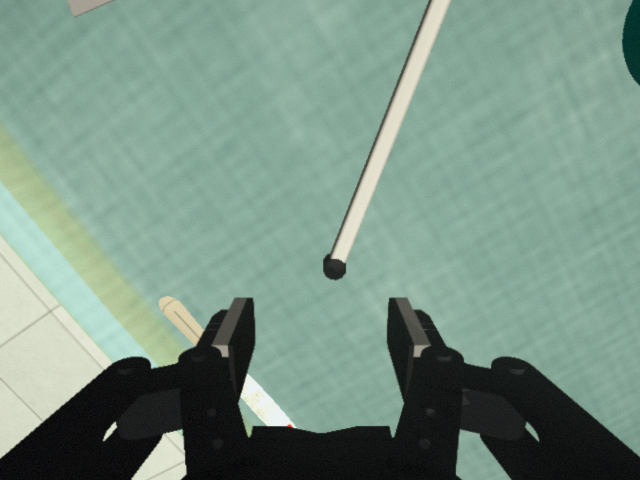

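```bash
python3 - <<'E'
from workcell import cams
from h import *
c=cams.get_calibration("wrist");d=np.load("pics/w2.npz");rt=RT(c,d["p"],d["r"]);D=d["d"]
T=np.linalg.inv(c["tool_from_camera"])
for zt in (.155,.160,.165,.17):
    P=np.array([[s*x,y,zt] for s in(-1,1) for x in (.0265,.041) for y in(-.011,.011)])
    u=w2px(c,P,(T[:3,:3],T[:3,3])); print(zt,u.round(0).tolist())
print("strip",px2w(c,[[165,300],[290,428]],.005,rt).round(3).tolist(), "edge rim",px2w(c,[[10,130],[150,330]],.0,rt).round(3).tolist())
Tw=Ro.from_quat(d["r"]).as_matrix()
for s in (-1,1):
  print([ (d["p"]+Tw@np.array([s*x,y,.165]))[:2].round(3).tolist() for x in(.0265,.041) for y in(-.011,.011)])
for u,v in [(390,300),(405,300),(252,302),(240,302)]:
    z=D[v,u]; n=cv2.undistortPoints(np.array([[[u,v]]],float),K(c),np.array([c["k1"],0,0,0.]))[0,0]
    print((u,v),(c["tool_from_camera"]@np.array([n[0]*z,n[1]*z,z,1]))[:3].round(4))
# lever check
P=px2w(c,[[333,266],[372,168],[432,10]],.04,rt); print("lever pts box",tobox(P).round(1))
E
```

```text
0.155 [[249.0, 310.0], [252.0, 363.0], [208.0, 310.0], [214.0, 363.0], [397.0, 310.0], [394.0, 363.0], [438.0, 310.0], [432.0, 363.0]]
0.16 [[251.0, 304.0], [254.0, 355.0], [212.0, 304.0], [217.0, 355.0], [395.0, 304.0], [391.0, 355.0], [434.0, 304.0], [429.0, 355.0]]
0.165 [[253.0, 298.0], [256.0, 348.0], [216.0, 298.0], [220.0, 348.0], [393.0, 298.0], [389.0, 348.0], [430.0, 298.0], [425.0, 348.0]]
0.17 [[255.0, 292.0], [258.0, 341.0], [219.0, 292.0], [223.0, 341.0], [390.0, 292.0], [387.0, 341.0], [427.0, 292.0], [422.0, 341.0]]
strip [[0.406, -0.385, 0.005], [0.416, -0.508, 0.005]] edge rim [[0.393, -0.255, 0.0], [0.38, -0.397, 0.0]]
[[0.487, -0.389], [0.475, -0.407], [0.475, -0.381], [0.463, -0.399]]
[[0.532, -0.417], [0.52, -0.436], [0.544, -0.425], [0.532, -0.444]]
(390, 300) [ 0.0257 -0.0097  0.1658]
(405, 300) [ 0.0311 -0.0105  0.1643]
(252, 302) [-0.0276 -0.0081  0.1675]
(240, 302) [-0.031  -0.0108  0.162 ]
lever pts box [[ -16.4 -201.5]
 [  15.2 -161.2]
 [  57.6 -105.5]]
```

```bash
python3 - <<'E'
from workcell import robot, cams
from h import *
p,q=pose(-78,-66,.195,0); robot.movel(p,vel=.15)
print(robot.get_wrist_force())
s=robot.movel([p[0],p[1],.155],vel=.02,f_stop=4); z=robot.get_eef_pos()[2]
print(s,z,robot.get_wrist_force())
robot.movel([p[0],p[1],z+.012],vel=.05)
print(robot.get_eef_pos(),robot.get_wrist_force(),robot.get_time_s())
im,d=cams.get_image("side"); cv2.imwrite("pics/s3.png",cv2.resize(im[180:380,220:480],None,fx=3,fy=3)[:,:,::-1])
E
```

```text
[-0.2005081  -0.97252983  0.1899894 ]
True 0.16974387872741414 [-0.87411866  1.0885841   7.70517958]
[ 0.50317034 -0.41255133  0.18205424] [0.10524967 0.15071476 0.12564768] 5.425
```

View pics/s3.png

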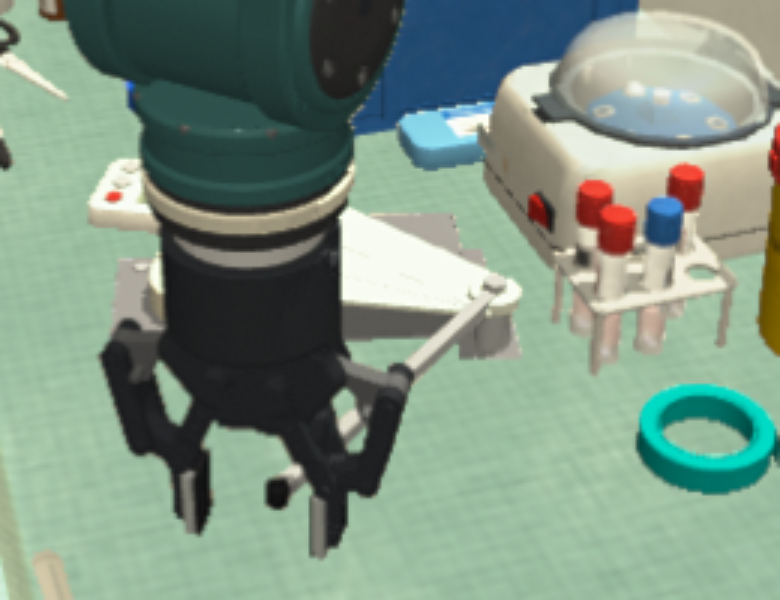

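```bash
python3 - <<'E'
from workcell import robot, cams
from h import *
Z=.182
p,q=pose(-78,-54,Z,0); robot.movel(p,vel=.05,rot=q)
print(robot.get_wrist_force())
for phi in np.linspace(0,.93,9)[1:]:
    p,q=pose(-78,-54,Z,phi); robot.movel(p,vel=.08,rot=q)
    print(round(phi,2),robot.get_wrist_force().round(1),robot.get_time_s())
p0,r0=robot.get_eef_pos(),robot.get_eef_rot()
im,d=cams.get_image("wrist"); cv2.imwrite("pics/w4.png",im[:,:,::-1]);np.savez("pics/w4.npz",im=im,d=d,p=p0,r=r0)
im,d=cams.get_image("side"); cv2.imwrite("pics/s4.png",cv2.resize(im[180:380,220:480],None,fx=3,fy=3)[:,:,::-1])
im,d=cams.get_image("top"); cv2.imwrite("pics/t4.png",cv2.resize(im[150:330,230:450],None,fx=3.5,fy=3.3)[:,:,::-1])
E
```

```text
[0.2454443  0.02297909 0.41806194]
0.12 [ 0.6 -0.8 -0.7] 6.3083
0.23 [ 0.5 -0.8  0.9] 6.75
0.35 [-0.5 -1.  -1.6] 7.1917
0.46 [-0.5 -1.4 -0.2] 7.6333
0.58 [ 0.3 -1.2 -0. ] 8.075
0.7 [-0.5 -1.8 -0.6] 8.5167
0.81 [-0.8 -0.4 -0. ] 8.9583
0.93 [-0.2 -1.3  0.3] 9.4
```

View pics/w4.png

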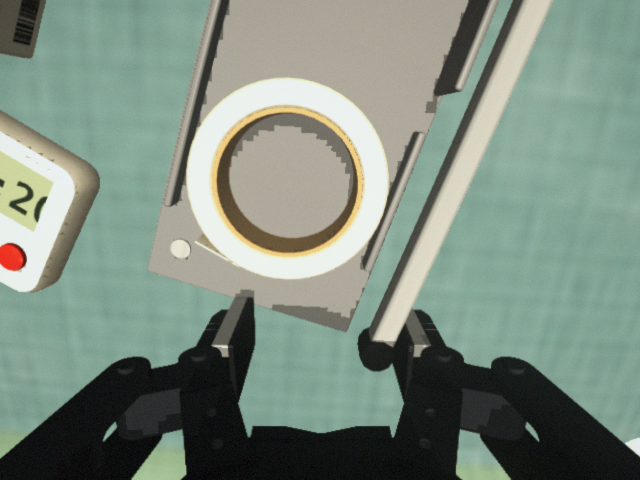

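View pics/s4.png

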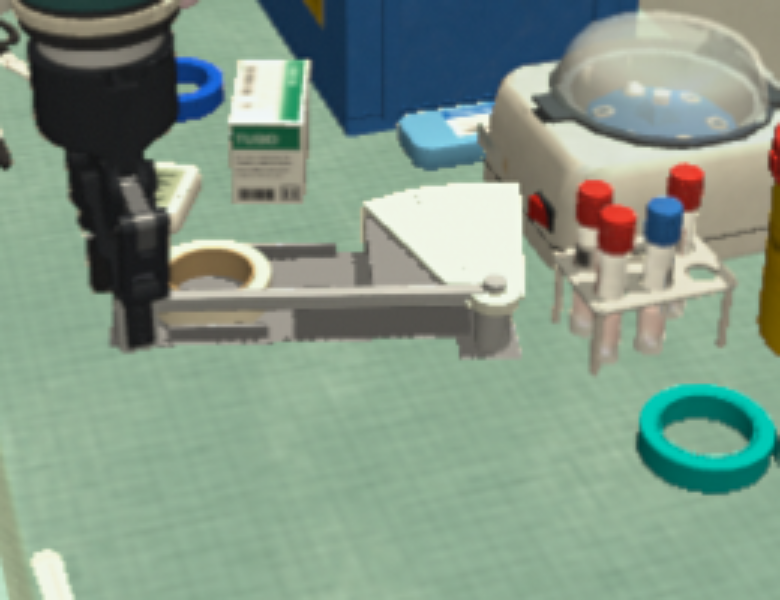

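```bash
python3 - <<'E'
from workcell import cams
from h import *
c=cams.get_calibration("wrist");d=np.load("pics/w4.npz");rt=RT(c,d["p"],d["r"]);im=d["im"]
g=lambda uv,z:tobox(px2w(c,uv,z,rt)).round(1).tolist()
print("lever outer top edge",g([[550,5],[480,165],[403,335]],.04))
print("lever inner top edge",g([[521,5],[447,165],[372,335]],.04))
print("front corners",g([[150,270],[348,332]],.003))
print("left rail top inner near/far",g([[176,205],[222,5]],.013),"right rail",g([[365,268],[422,135]],.013))
m=(im.min(2)>200).astype(np.uint8);m[:,400:]=0;m[:60]=0;m[285:]=0;m[:,:180]=0
cn=max(cv2.findContours(m,0,1)[0],key=cv2.contourArea);e=cv2.fitEllipse(cv2.convexHull(cn));print(e,"roll",g([e[0]],.022))
c2=cams.get_calibration("wrist");z=.165;T=Ro.from_quat(d["r"]).as_matrix()
for s in(-1,1): print(s,tobox(d["p"]+T@np.array([s*.0265,-.011,.165])).round(1))
E
```

```text
lever outer top edge [[21.9, -51.4], [-22.6, -51.2], [-80.7, -51.3]]
lever inner top edge [[19.0, -44.1], [-25.8, -42.2], [-83.9, -41.6]]
front corners [[-104.6, 43.6], [-105.1, -43.8]]
left rail top inner near/far [[-70.9, 36.3], [-2.1, 37.3]] right rail [[-71.7, -37.7], [-19.2, -39.0]]
((285.628173828125, 179.35977172851562), (200.7117462158203, 202.88552856445312), 58.82670211791992) roll [[-47.7, 0.7]]
-1 [-95.   -0.3]
1 [-77.9 -50.4]
```

View pics/t4.png

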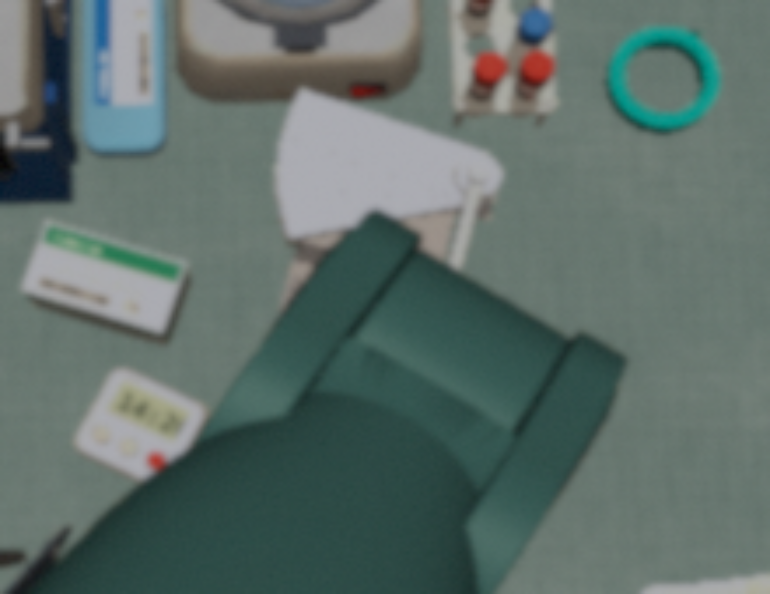

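Wrist view: the lever is parallel to box x with its outer edge at y≈-51, so the joint is about 0.91. The roll is still at (-47.7, 0.7). I'll add some opening margin, lower the tips, push in, and check before the last few millimetres.

```bash
cat > push.py <<'E'
from workcell import robot, cams
from h import *
def snap(tag):
    p0,r0=robot.get_eef_pos(),robot.get_eef_rot()
    im,d=cams.get_image("wrist"); cv2.imwrite(f"pics/w{tag}.png",im[:,:,::-1]);np.savez(f"pics/w{tag}.npz",im=im,d=d,p=p0,r=r0)
    im,d=cams.get_image("side"); cv2.imwrite(f"pics/s{tag}.png",cv2.resize(im[180:380,220:480],None,fx=3,fy=3)[:,:,::-1])
E
python3 - <<'E'
from push import *
p,q=pose(-77,-47,.182); robot.movel(p,vel=.05,rot=q)
p,q=pose(-77,-47,.1785); robot.movel(p,vel=.03)
print(robot.get_eef_pos(),robot.get_wrist_force(),robot.get_time_s())
p,q=pose(-20,-47,.1785); s=robot.movel(p,vel=.05,f_stop=10); print(s,robot.get_wrist_force(),robot.get_time_s())
snap(5)
E
```

```text
[ 0.47793984 -0.21950556  0.17830425] [ 0.4002645  -0.90740469 -0.64231359] 10.0667
False [-0.00242825 -1.71866499 -0.81632097] 11.3583
```

View pics/w5.png

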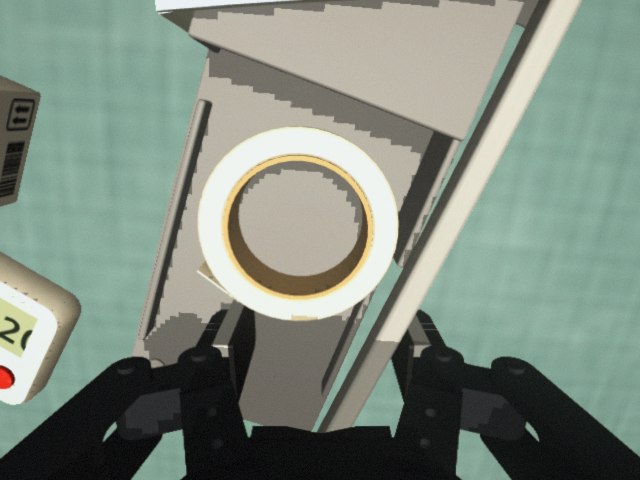

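View pics/s5.png

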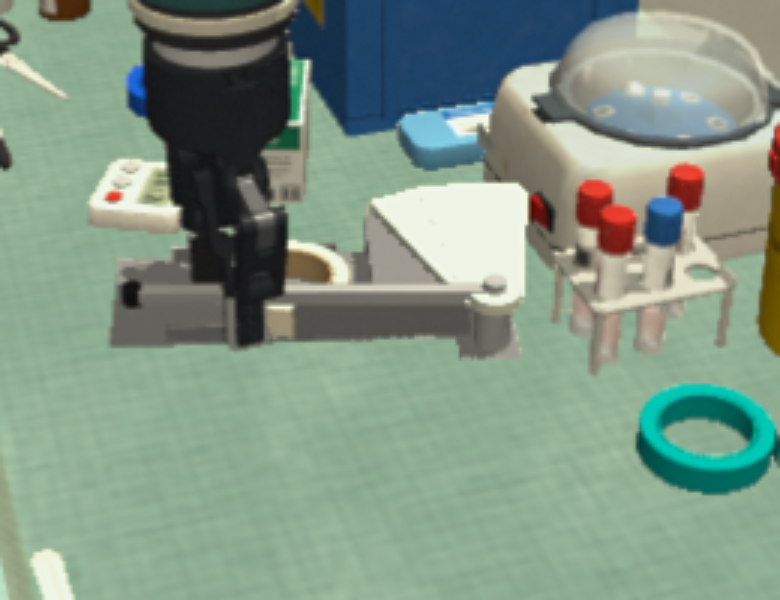

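```bash
cat > meas.py <<'E'
from workcell import cams
from h import *
import sys
def meas(tag):
    c=cams.get_calibration("wrist");d=np.load(f"pics/w{tag}.npz");rt=RT(c,d["p"],d["r"]);im=d["im"]
    m=(im.min(2)>200).astype(np.uint8);m[:,420:]=0;m[:60]=0
    cn=max(cv2.findContours(m,0,1)[0],key=cv2.contourArea);e=cv2.fitEllipse(cv2.convexHull(cn))
    T=Ro.from_quat(d["r"]).as_matrix()
    print("roll",tobox(px2w(c,[e[0]],.022,rt)).round(1),e,"B",tobox(d["p"]+T@np.array([-.0265,-.011,.165])).round(1),"A",tobox(d["p"]+T@np.array([.0265,-.011,.165])).round(1))
    return c,rt
if __name__=="__main__":
    meas(sys.argv[1])
E
python3 meas.py 5
```

```text
roll [[-3.4 -3.3]] ((295.679443359375, 224.4176483154297), (191.94017028808594, 203.8525848388672), 83.07401275634766) B [-38.1   2.8] A [-20. -47.]
```

```bash
python3 - <<'E'
from push import *
p,q=pose(30,-47,.1785); s=robot.movel(p,vel=.05,f_stop=8); print(s,robot.get_eef_pos(),robot.get_wrist_force(),robot.get_time_s())
snap(6)
E
python3 meas.py 6
```

```text
False [ 0.58150211 -0.24633824  0.17851159] [-0.42209525 -2.57188365 -1.85798262] 12.6083
roll [[80.3 19.1]] ((262.1859130859375, 101.12611389160156), (253.50099182128906, 342.0877380371094), 96.1087417602539) B [11.9  2.8] A [ 30.1 -47. ]
```

View pics/w6.png

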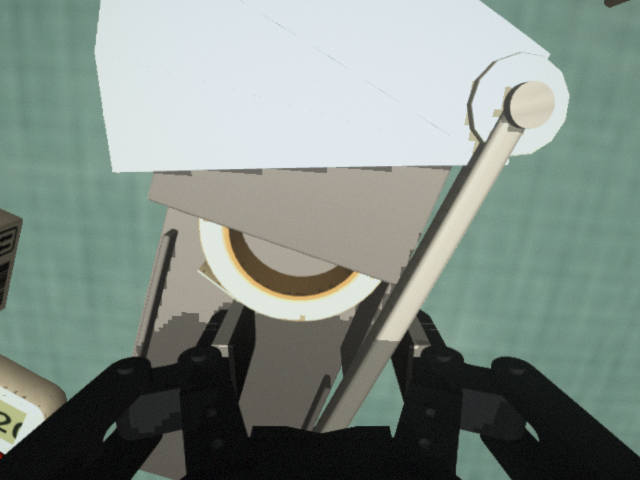

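View pics/s6.png

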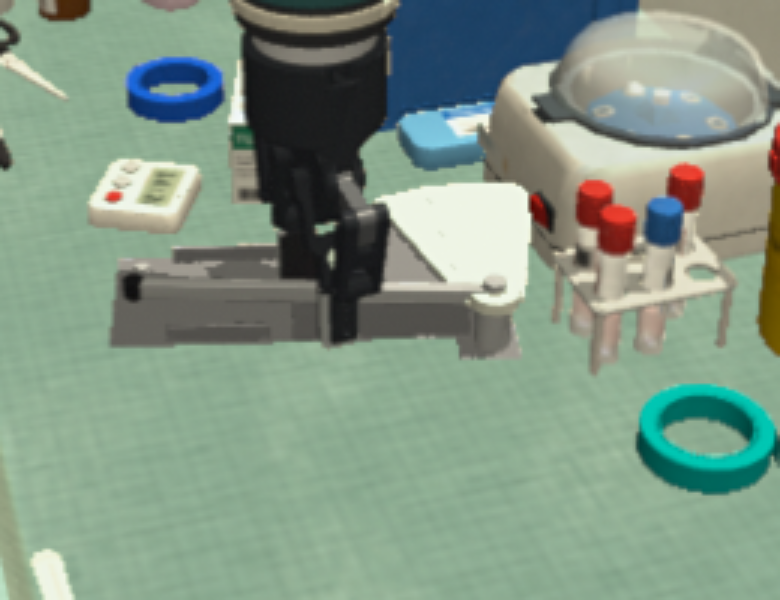

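The roll is half under the roof, the cover is clear of it, and the bystanders haven't moved. Now the final slow push with a force stop.

```bash
python3 - <<'E'
from push import *
p,q=pose(46,-47,.1785); s=robot.movel(p,vel=.02,f_stop=4); P=robot.get_eef_pos();r=robot.get_eef_rot();T=Ro.from_quat(r).as_matrix()
print(s,"B",tobox(P+T@np.array([-.0265,-.011,.165])),robot.get_wrist_force(),robot.get_time_s())
robot.hold(.2);print(robot.get_wrist_force(),"A",tobox(robot.get_eef_pos()+T@np.array([.0265,-.011,.165])))
snap(7)
E
```

```text
True B [12.70389876  2.50400856] [-0.37899104 -3.01179338  2.56777754] 13.0
[-0.33275292 -3.93994477  2.14379779] A [ 30.64500628 -47.40739602]
```

View pics/w7.png

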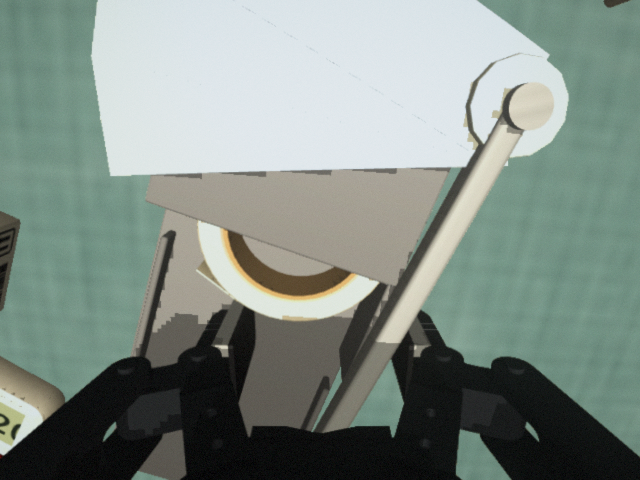

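That stop was a false trigger: the change was in fz, and x only advanced 0.8 mm. I'll continue in small steps and watch the force along box x.

```bash
python3 - <<'E'
from push import *
ux=rot2(YAW)@np.array([1,0]);uy=rot2(YAW)@np.array([0,1])
def F():
    f=[]
    for _ in range(4): robot.hold(.03); f.append(robot.get_wrist_force())
    f=np.mean(f,0); return f[:2]@ux,f[:2]@uy,f[2]
for ax in [33,35,36.5,37.5,38.5,39.5,40.5,41.5,42.5]:
    p,q=pose(ax,-47,.1785); s=robot.movel(p,vel=.02,f_stop=9); f=F()
    P=robot.get_eef_pos();T=Ro.from_quat(robot.get_eef_rot()).as_matrix()
    print(ax,s,"B",tobox(P+T@np.array([-.0265,-.011,.165])).round(1),np.round(f,1),round(robot.get_time_s(),2))
    if f[0]<-4 : break
snap(8)
E
```

```text
33 False B [14.1  2.8] [-2.9 -3.2  0. ] 13.71
35 False B [16.4  2.8] [-2.  -3.2 -1.5] 14.09
36.5 False B [18.1  2.7] [-2.8 -3.2 -1.2] 14.47
37.5 False B [19.   2.7] [-2.7 -2.9 -0.5] 14.86
38.5 False B [20.   2.7] [-2.8 -3.9 -0.5] 15.24
39.5 False B [21.   2.7] [-3.  -3.6 -0.4] 15.62
40.5 False B [22.   2.8] [-3.2 -3.5 -0.5] 16.01
41.5 False B [23.   2.7] [-3.  -3.9 -0.5] 16.39
42.5 False B [23.6  2.8] [-5.4 -3.5  0.4] 16.77
```

View pics/w8.png

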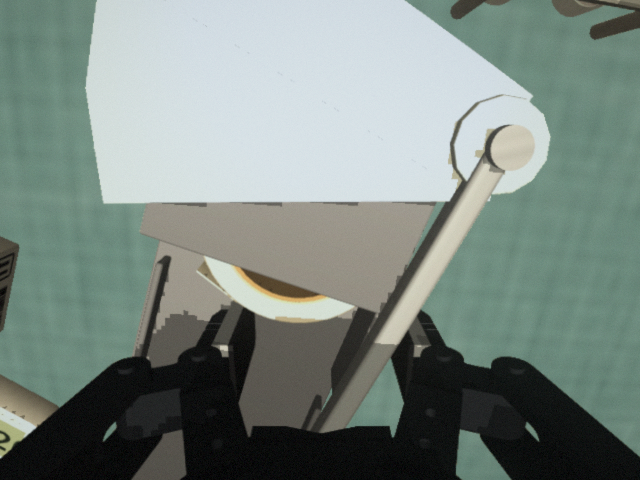

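```bash
python3 - <<'E'
from push import *
ux=rot2(YAW)@np.array([1,0]);uy=rot2(YAW)@np.array([0,1])
def F():
    f=[]
    for _ in range(4): robot.hold(.03); f.append(robot.get_wrist_force())
    f=np.mean(f,0); return f[:2]@ux,f[:2]@uy,f[2]
for ax in [43.2,44]:
    p,q=pose(ax,-47,.1785); s=robot.movel(p,vel=.02,f_stop=12); f=F()
    P=robot.get_eef_pos();T=Ro.from_quat(robot.get_eef_rot()).as_matrix()
    print(ax,s,"B",tobox(P+T@np.array([-.0265,-.011,.165])).round(1),np.round(f,1),round(robot.get_time_s(),2))
    if f[0]<-9: break
E
```

```text
43.2 False B [23.8  2.9] [-8.3 -3.9  2.3] 17.26
44 False B [24.  3.] [-10.8  -3.    3.8] 17.64
```

Stiff contact: force rises to 11 N with no further travel, so the roll is on the back wall. I'll draw straight back with the cover still held and check the roll before releasing.

```bash
python3 - <<'E'
from push import *
p,q=pose(38,-47,.1785); robot.movel(p,vel=.02)
p,q=pose(-55,-47,.1785); robot.movel(p,vel=.08)
print(robot.get_wrist_force(),robot.get_time_s())
snap(9)
E
```

```text
[-1.53020983 -1.06515438  0.29863547] 19.4
```

View pics/w9.png

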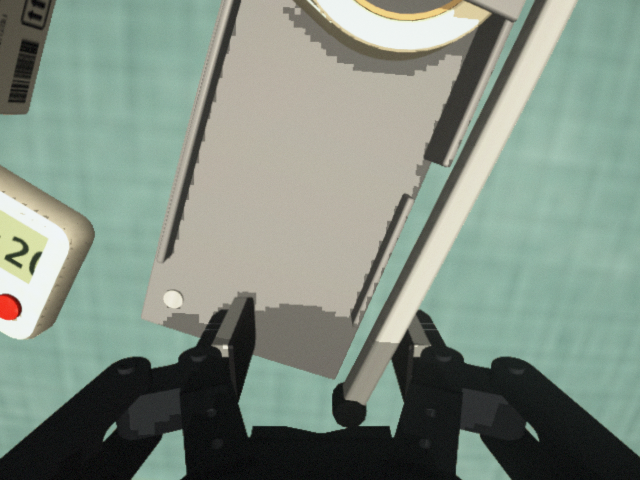

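```bash
python3 - <<'E'
from h import *
from workcell import cams
c=cams.get_calibration("wrist");d=np.load("pics/w9.npz");rt=RT(c,d["p"],d["r"])
P=tobox(px2w(c,[[322,15],[345,35],[370,46],[400,51],[425,50],[450,43],[475,28]],.022,rt));print(P.round(1))
from scipy.optimize import least_squares
print(least_squares(lambda k:np.hypot(*(P-k).T)-34.5,[55,0]).x, "mouth-right wall end",tobox(px2w(c,[[440,163],[143,318],[338,380]],[.03,.003,.003],rt)))
E
```

```text
[[ 23.7  10. ]
 [ 20.9   1.8]
 [ 20.7  -6.3]
 [ 22.5 -15.2]
 [ 25.4 -22.1]
 [ 29.9 -28.3]
 [ 36.4 -33.6]]
[55.07339272 -4.48902235] mouth-right wall end [[  -3.57704994  -37.6209394 ]
 [-104.61004482   43.71119619]
 [-105.05460405  -44.50876739]]
```

The roll measures (55.1, -4.5) mm, so it is against the back wall at x and resting near the right wall, within the box's side play. The fingers are out of the mouth. Next I'll guide the cover shut with finger A and then clear the lever.

```bash
python3 - <<'E'
from push import *
p,q=pose(-72,-47,.1785); robot.movel(p,vel=.08)
Z=.190
p,q=pose(-72,-47,Z); robot.movel(p,vel=.05)
for phi in np.linspace(.93,0,9):
    p,q=pose(-72,-53,Z,phi); robot.movel(p,vel=.09,rot=q)
    print(round(phi,2),robot.get_wrist_force().round(1),robot.get_time_s())
p,q=pose(-72,-68,Z,0); robot.movel(p,vel=.05)
p,q=pose(-72,-68,.26,0); robot.movel(p,vel=.12)
p,q=pose(-120,-100,.36,0.1); robot.movel(p,vel=.15)
p0,r0=robot.get_eef_pos(),robot.get_eef_rot()
im,d=cams.get_image("top"); cv2.imwrite("pics/t10.png",cv2.resize(im[150:330,160:450],None,fx=2.7,fy=2.7)[:,:,::-1])
snap(10); print(robot.get_time_s())
E
```

```text
0.93 [ 0.3 -2.3  0.8] 20.4917
0.81 [ 0.3 -0.6  0.7] 20.9
0.7 [ 0.8 -1.1  0.3] 21.3083
0.58 [ 0.6 -1.6  0.6] 21.7167
0.46 [ 0.4 -1.1  0.2] 22.125
0.35 [ 0.2  0.2 -0.2] 22.5333
0.23 [ 0.1 -0.7 -0. ] 22.9417
0.12 [-0.4  0.3  0. ] 23.35
0.0 [-0.5 -1.3  0. ] 23.7583
25.9917
```

View pics/t10.png

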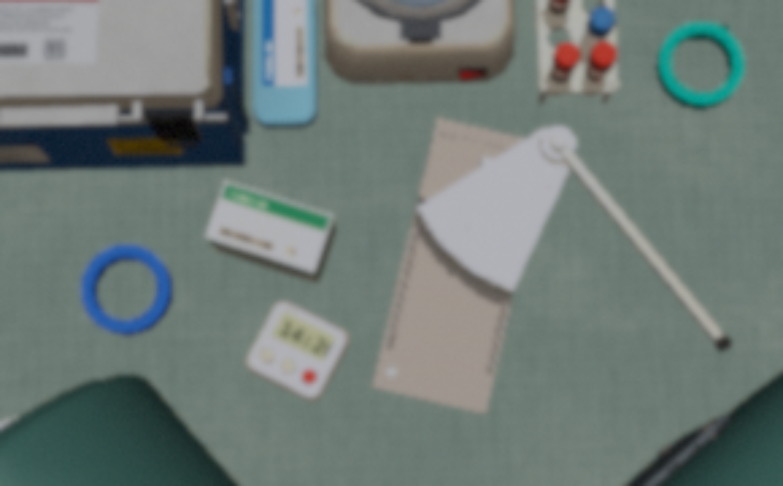

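View pics/s10.png

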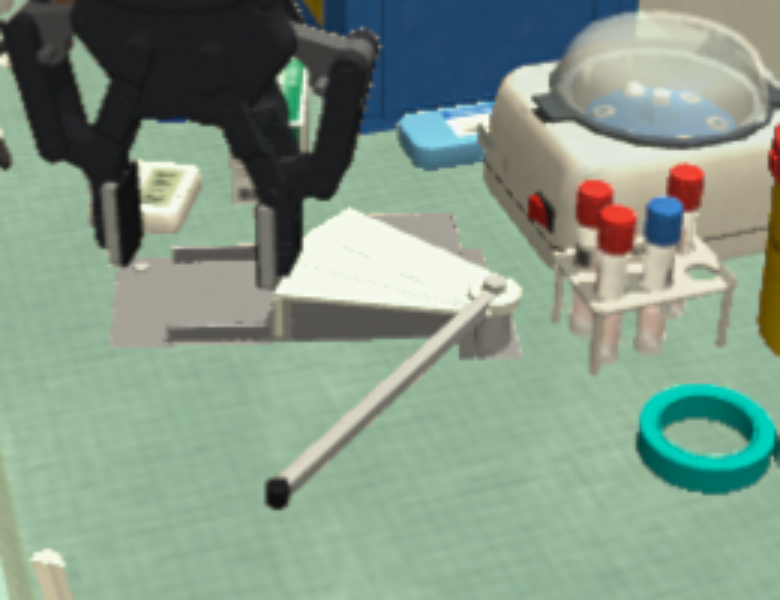

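```bash
python3 - <<'E'
from workcell import robot,cams,workorder
from h import *
a=np.load("pics/top0.npy").astype(int)
im,_=cams.get_image("top")
for n,(y0,y1,x0,x1) in dict(lever=(195,285,360,435),cover=(195,255,310,375),timer=(258,300,250,290),carton=(212,255,232,288)).items():
    print(n,np.abs(im[y0:y1,x0:x1].astype(int)-a[y0:y1,x0:x1]).max(2).__gt__(40).sum())
b=np.load("pics/side0.npy").astype(int);s,_=cams.get_image("side")
print("marker(side)",(np.abs(s[200:240,200:230].astype(int)-b[200:240,200:230]).max(2)>40).sum())
print(robot.get_wrist_force(),robot.get_time_s())
workorder.close_job()
E
```

```text
lever 0
cover 0
timer 0
carton 0
marker(side) 78
[-0.18060071  0.020567   -0.52509754] 26.0917
the job is handed in; nothing more can be done
```

```bash
python3 - <<'E'
from workcell import cams
import cv2,numpy as np
try:
    s,_=cams.get_image("side")
    b=np.load("pics/side0.npy")
    cv2.imwrite("pics/s11.png",np.hstack([cv2.resize(x[160:260,160:290],None,fx=3,fy=3) for x in (b,s)])[:,:,::-1])
except Exception as e: print(e)
E
```

```text
the job is handed in; nothing more can be done
```

```bash
ls pics
```

```text
crop0.png
ov1.png
s10.png
s3.png
s4.png
s5.png
s6.png
s7.png
s8.png
s9.png
side0.npy
side0.png
side0d.npy
t10.png
t4.png
top0.npy
top0.png
top0d.npy
w1.npz
w1.png
w10.npz
w10.png
w2.npz
w2.png
w4.npz
w4.png
w5.npz
w5.png
w6.npz
w6.png
w7.npz
w7.png
w8.npz
w8.png
w9.npz
w9.png
wrist0.npy
wrist0.png
wrist0d.npy
z1.png
```

The plaster roll is in its dust box against the back wall, the cover is fully shut behind it, and the job is handed in at about 26 s of the 61 s allowed.

One fingertip turned the lever to about 0.91–0.97 rad and held it while sliding along it. The other pushed the cream roll in along the floor. I then drew both fingers straight back, guided the lever gently shut, and cleared everything.

**Roll:** the push ended in stiff contact, rising to about 11 N with no further travel. Seen from the mouth, the roll was at box x ≈ 55.1 mm against the 55.5 mm home point. It sits about 4.5 mm right of centre, near the right wall; I did not try to centre it.

**Cover and bystanders:** in the last top view, the cover, lever, timer and carton match the first picture, with no changed pixels.

**Checks that failed or disagreed:**
- **Marker:** a small side-view patch at the marker showed 78 changed pixels. I think that is the arm hanging in front of it, because the fingers never came near the marker. I noticed only after handing in, when no new picture could be taken, so its position is unconfirmed.
- **False stop:** one force stop during the push came from vertical force noise, and I continued in small steps while watching the force.
- **Lever offset:** the lever measured about 2.5 mm off its modelled line, and I allowed for that.

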